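# Feel which tea tin holds the loose infuser and seat it in the caddy

### The job

Of the three identical closed tea tins, one holds only the loose steel infuser ball, while the other two are packed tight with pressed tea: pick them up one at a time and rock them gently to feel which one has the ball rolling inside. Ease that tin fully home into the fitted bay of the wooden caddy, and leave the other two standing on the table where they stood. The tins are thin and the bay is snug, so hold and press lightly, never throw a tin about, and disturb nothing else.

Things in the scene. Friction and masses are not known exactly. Their poses are not given: they have to be found in the camera images.
- tin_1: one of three identical closed sheet-metal tins, 120 long (x) x 50 wide (y) x 62 high; origin at the centre of its underside. Slip lid on the top 17 mm, stands out under 1 mm, stays shut. 0.23 to 0.30 kg full; dents if gripped with over 50 N a finger. Tins and caddy start parallel, side by side along y, in any order, at least 45 mm apart
- tin_2: as tin_1. Any two of the tins are filled wall to wall by a brick of tea that cannot shift; the third, a different one each time, holds only a steel infuser ball, 34 mm, 0.13 kg, as heavy as a brick, in the middle at the start. It cannot be seen
- tin_3: as tin_1. In the tin that has it, the ball rolls freely from a few degrees of tilt, up to 40 mm from the middle to either end along x: that shifts the tin's balance by 0.04 to 0.05 N m about its y either way (a brick: 0), and its knock is felt
- caddy: fixed caddy of light wood, 139 (x) x 69 (y) mm, with one open rectangular bay for a tin; in front of it (to -x) a round dish with a lime, which reaches 129 mm from the origin and 57 mm up. Origin: centre of the bay, on the table; x along the bay
- bay (a point): centre of the bay's floor, 6 mm above the table, axes as the caddy's. The bay is 123 (x) x 53 (y) mm, 1.5 mm of play on each side of a tin; walls 8 mm thick, their tops fully rounded (radius 4 mm), 20 mm above the table, so 14 mm deep. A tin fits either way round; home, its underside rests on the bay's floor. The floor is hard: settle the last millimetres under 10 mm/s; over 40 N marks the tin
- kitchen_timer: white square kitchen timer with a red dial, 63 x 63 x 44; loose bystander, leave it alone. Origin at the centre of its underside
- matchbox: matchbox lying flat, 36 x 52 x 15; loose bystander, leave it alone. Origin at the centre of its underside
- spice_jar: spice jar with a yellow lid, 45 mm across, 100 high; loose bystander, leave it alone. Origin at the centre of its underside
- salt_shaker: glass salt shaker with a grey top, 44 mm across, 90 high; loose bystander, leave it alone. Origin at the centre of its underside

How it is judged (in metres and radians):
On the way:
1. the tin with the infuser is held clear of the table and tipped or shaken so that the ball rolls to one of its ends (((horizontal distance between infuser_center and tin_1 below 0.055 m and height (world z) of tin_1 above 0.02 m and (x of infuser_center in the frame of tin_1 above 0.025 m or x of infuser_center in the frame of tin_1 below -0.025 m)) or (horizontal distance between infuser_center and tin_2 below 0.055 m and height (world z) of tin_2 above 0.02 m and (x of infuser_center in the frame of tin_2 above 0.025 m or x of infuser_center in the frame of tin_2 below -0.025 m)) or (horizontal distance between infuser_center and tin_3 below 0.055 m and height (world z) of tin_3 above 0.02 m and (x of infuser_center in the frame of tin_3 above 0.025 m or x of infuser_center in the frame of tin_3 below -0.025 m)))), for 0.05 s.
At the end, for the whole second after the job is handed in: the tin with the infuser is home in the caddy's bay (underside within 2 mm of the bay's floor, centred within 4 mm, level), the other two stand upright on the table within 50 mm of where they stood, and all are at rest (((horizontal distance between infuser_center and tin_1 below 0.055 m and (horizontal distance between tin_1 and bay below 0.004 m and z of tin_1 in the frame of bay between -0.002 and 0.002 m and angle between the x axis of tin_1 and the x axis of bay, either way round below 0.04 rad and angle between tin_1's own z axis and vertical below 0.03 rad)) or (not (horizontal distance between infuser_center and tin_1 below 0.055 m) and (distance of tin_1 from where it was at the start of the episode below 0.05 m and height (world z) of tin_1 below 0.004 m and angle between tin_1's own z axis and vertical below 0.05 rad))) and ((horizontal distance between infuser_center and tin_2 below 0.055 m and (horizontal distance between tin_2 and bay below 0.004 m and z of tin_2 in the frame of bay between -0.002 and 0.002 m and angle between the x axis of tin_2 and the x axis of bay, either way round below 0.04 rad and angle between tin_2's own z axis and vertical below 0.03 rad)) or (not (horizontal distance between infuser_center and tin_2 below 0.055 m) and (distance of tin_2 from where it was at the start of the episode below 0.05 m and height (world z) of tin_2 below 0.004 m and angle between tin_2's own z axis and vertical below 0.05 rad))) and ((horizontal distance between infuser_center and tin_3 below 0.055 m and (horizontal distance between tin_3 and bay below 0.004 m and z of tin_3 in the frame of bay between -0.002 and 0.002 m and angle between the x axis of tin_3 and the x axis of bay, either way round below 0.04 rad and angle between tin_3's own z axis and vertical below 0.03 rad)) or (not (horizontal distance between infuser_center and tin_3 below 0.055 m) and (distance of tin_3 from where it was at the start of the episode below 0.05 m and height (world z) of tin_3 below 0.004 m and angle between tin_3's own z axis and vertical below 0.05 rad))) and linear speed of each of tin_1, tin_2, tin_3 below 0.02 m/s); the robot touches nothing.
It fails at once if a tin is pressed against the caddy with more than 40 N (contact force between any of tin_1, tin_2, tin_3 and caddy above 40 N).
It fails at once if a tin is squeezed so hard that it dents (more than 140 N of finger contact, both fingers together) (contact force between the fingers and tin_1 above 140 N or contact force between the fingers and tin_2 above 140 N or contact force between the fingers and tin_3 above 140 N).
It fails at once if a tin is thrown about (faster than 1 m/s or 4 rad/s) or tipped beyond 60 degrees (linear speed of any of tin_1, tin_2, tin_3 above 1 m/s or angular speed of any of tin_1, tin_2, tin_3 above 4 rad/s or angle between any of tin_1, tin_2, tin_3's own z axis and vertical above 1.05 rad).
It fails at once if a bystander is moved by more than 15 mm (distance of any of kitchen_timer, matchbox, spice_jar, salt_shaker from where it was at the start of the episode above 0.015 m).
It also fails if it takes over 72 s, if anything falls off the work surface, if the arm or the gripper's body presses on something with over 40 N, if the wrist force passes 120 N, or if a joint passes its speed limit or range.

### The arm

A 7-joint arm with a two-finger parallel gripper is mounted at the origin on the work surface; the furniture and walls round the work are solid. World frame = base frame: x ahead of the robot, y to its left, z up, the work surface at z = 0. Lengths are in m, angles in degrees, forces in N, time in s.
With the tool pointing down it reaches from about 0.425 to 0.825 m from the base axis. Payload 3.6 kg.
Tool frame: the origin (TCP) lies midway between the tips of the shut fingers; the grasp point (between the pads) lies 19 mm behind it; z points along the fingers, y is the line along which they close (so a half turn about z gives the same grasp; the last joint's range is limited). The gripper opens to 85 mm and grips with 20 to 120 N. Pads are 22 mm wide; open, the fingers measure 114 mm over their backs; the gripper's body (76 mm by 85 mm) begins 54 mm behind the grasp point. The pads swing forward as they close: fully open they stand 13 mm farther back than shut.
Start: joints at [-66.664, 35.231, -0.722, 81.555, 0.464, 63.22, -2.315], TCP at [0.273, 0.59, 0.231] pointing down, gripper open.
Joint ranges: [-178.69, 178.69], [-17.37, 117.87], [-77.05, 75.6], [15.02, 138.74], [-78.02, 258.01], [0.78, 113.62], [-162.83, 162.83]. Speed limits (degrees/s): [159.86, 159.86, 180, 180, 180, 180, 180].

### API

Orientations are given as a 3x3 rotation matrix whose columns are the frame's x, y, z axes.
In Python, from rig import ctrl, viewer, ticket, models gives the robot as it stands. The module is installed in compiled form; this text tells all that it offers.
- The arm moves only by the tool play_rows, never from a script. Its argument "deltas" is a list of rows, each a list of 7 numbers: the shift along the tool's x, y, z in a scale on which 1.0 is 600 mm, then the turn, a rotation vector about the tool's x, y, z in normalised numbers (1 is 90 degrees), then the closure, from -1 (fully open) to 1 (shut). In form: [[dx, dy, dz, ax, ay, az, hand], ...]. A call has 1 to 5 rows; each row is the pose to reach, as a shift and turn from the pose commanded when the call began, along the tool's axes at that moment; what a row does not reach only later rows make up. A row lasts 1/10 s, in which the tool goes at most 50 mm and 8.59 degrees, less where a joint would pass 70% of its speed; a pose out of reach is approached as far as the arm can. Shift and turn numbers lie between -1 and 1, and a call with a number outside is refused. A call with a gripper value outside its range is refused whole. The fingers move at their own pace and stop on an object; the grip force is fixed at half the most. Time passes only in rows, so rows that repeat a pose let the fingers close. It gives the time, the measured TCP pose, the force, the opening and the grip force at its end, in the units of the state.
- ctrl.sense(): the state, without advancing time (a new reading comes with each control period).
- viewer.snapshot(name): name is "scene" or "side" or "wrist"; returns the picture (400x640x3 uint8, red, green, blue); there is no depth.
- viewer.camera_model(name): a dict with "intrinsics" (3x3 intrinsics, pixels), "distortion" ([k1, k2, p1, p2, k3] as OpenCV has them; the pictures are not rectified), "rvec" (rotation vector, rad) and "tvec" (3), from world to camera coordinates, as OpenCV has them. Camera axes: x right, y down, z forward; pixel columns grow to the right and rows downward; lengths in m; the calibration is good to about 2 mm. A picture is of the moment at which its call begins: read the wrist's pose just before it. camera_model takes no time and is no camera call; for the wrist camera it gives the pose at the moment of the call.
- ticket.sign_off(): hands the job in; it is judged then, once.
Trained networks look in the newest picture that a camera, given by its name, has taken for a name from the list of things; names that differ only in an ending like _2 or _b are one class to them, and where a whole thing is asked for, a point or a joint stands for the part that bears it (a point fixed in the world has none). Each returns a list of dicts, best first, with "p" (0 to 1); they miss things now and then, are a little off and sometimes report something else, mostly with a low value. They report only what shows in the picture. A call takes as long as a camera call.
- models.find_in(label, camera): "location" ([row, column] in pixels, amid what is visible of it).
The state is a dict: "time_s": time; "joint_pos": joint angles; "joint_vel": joint speeds; "joint_efforts": joint torques, N m; "ee_pos": TCP position; "ee_rot": TCP orientation; "contact_force": force on the tool from outside, world axes, zero at the start; "moment": the same for the moment, N m; "opening": finger opening in m; "finger_force": force on a finger pad.
Only numpy, scipy, OpenCV 4.12 (cv2) and the standard library are available. Lean on these libraries where they do the work, as an engineer would, in place of code of your own. Each camera call takes 0.05 s, during which the arm holds its last target. There are 200 camera calls.

## Working session

There is one attempt and no reset: what is moved stays moved. The work goes in short steps, Python scripts to look and compute and a tool call to move; the robot and the scene stay as the last step left them, time stands still between calls to the robot, and variables do not carry over. Pictures are saved under pics/ and viewed, at most 12 in all, crops included, and the job is handed in when it is done.

Besides the shell and the picture viewer there is one more tool, called after "Emit:" as name([rows], argument=value, ...), one row to a line, values as JSON. play_rows: Moves the arm, as the interface text tells. Its arguments: {"type":"object","properties":{"deltas":{"type":"array","items":{"type":"array","items":{"type":"number"}}}},"required":["deltas"]}

```bash
mkdir -p pics; python3 - <<'E'
from rig import ctrl, viewer, ticket, models
import cv2
for n in ("scene","side"):
    im=viewer.snapshot(n); cv2.imwrite(f"pics/{n}0.png",im[:,:,::-1])
    for l in ("tin_1","caddy","kitchen_timer","matchbox","spice_jar","salt_shaker"):
        print(n,l,[(round(d["p"],2),[round(float(v)) for v in d["location"]]) for d in models.find_in(l,n)][:4])
s=ctrl.sense(); print(s)
for n in ("scene","side","wrist"): print(viewer.camera_model(n))
E
```

```text
scene tin_1 [(0.82, [187, 351]), (0.76, [206, 291]), (0.73, [194, 324])]
scene caddy [(0.95, [226, 263])]
scene kitchen_timer [(0.68, [188, 392])]
scene matchbox [(0.72, [263, 205])]
scene spice_jar [(0.86, [257, 232])]
scene salt_shaker []
side tin_1 [(0.89, [217, 389]), (0.8, [197, 362]), (0.69, [180, 339]), (0.25, [178, 303])]
side caddy [(0.81, [180, 305]), (0.26, [219, 388])]
side kitchen_timer []
side matchbox [(0.54, [165, 267])]
side spice_jar [(0.67, [158, 248])]
side salt_shaker [(0.83, [270, 351]), (0.54, [162, 248])]
{'time_s': 0.7, 'joint_pos': array([-66.66305002,  35.22994673,  -0.72357781,  81.55503537,
         0.46262517,  63.22098616,  -2.31413014]), 'joint_vel': array([ 0.01571605, -0.00413376, -0.13816133, -0.03936898, -0.03642057,
        0.00511173, -0.03545368]), 'joint_efforts': array([-2.60520110e-04, -4.68962145e+01,  2.59093819e-01, -1.71307039e+01,
        1.01338641e-02,  1.70794548e-03,  4.15789472e-06]), 'ee_pos': array([0.27315671, 0.58977959, 0.23130976]), 'ee_rot': array([[-9.07399661e-01,  4.20268779e-01, -9.12905334e-05],
       [ 4.20268783e-01, 
[... 670 characters left out ...]
0.        , 324.15270729],
       [  0.        , 419.3275689 , 200.74317117],
       [  0.        ,   0.        ,   1.        ]]), 'distortion': array([-0.04670961,  0.        ,  0.        ,  0.        ,  0.        ]), 'rvec': array([ 1.991324  , -0.5855617 ,  0.31801178]), 'tvec': array([-0.33952507,  0.12778078,  0.94319011])}
{'intrinsics': array([[309.35924722,   0.        , 324.52159518],
       [  0.        , 309.35924722, 191.44092637],
       [  0.        ,   0.        ,   1.        ]]), 'distortion': array([-0.04828446,  0.        ,  0.        ,  0.        ,  0.        ]), 'rvec': array([-2.42647378, -1.55257299, -0.23365818]), 'tvec': array([-0.65088535, -0.03869118,  0.37911853])}
```

View pics/scene0.png

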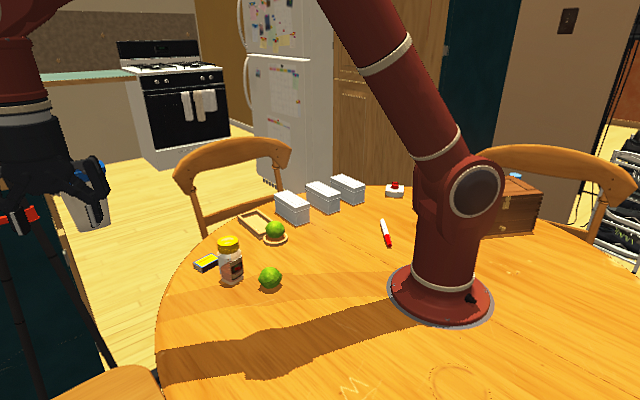

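View pics/side0.png

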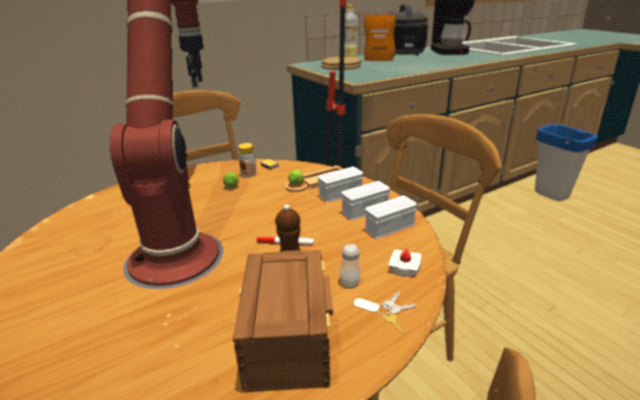

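The scene picture shows three white tins in a row near (291,206), (323,194) and (350,187). The caddy is at (258,224) with the lime dish in front, the jar at (231,258), the matchbox at (205,263) and the timer at (394,188). The side view has tins at (341,183), (365,199) and (390,216), the caddy at (322,176) and the shaker at (350,265).

```bash
cat > h.py <<'E'
import numpy as np, cv2
from rig import ctrl, viewer, ticket, models
def ray(n,rc,cm=None):
    c=cm or viewer.camera_model(n); R=cv2.Rodrigues(c["rvec"])[0]; t=c["tvec"]
    u=cv2.undistortPoints(np.array([[[rc[1],rc[0]]]],float),c["intrinsics"],c["distortion"])[0,0]
    return -R.T@t, R.T@np.array([u[0],u[1],1])
def at(n,rc,z,cm=None):
    o,d=ray(n,rc,cm); return o+d*(z-o[2])/d[2]
def proj(n,P,cm=None):
    c=cm or viewer.camera_model(n)
    return cv2.projectPoints(np.array(P,float),c["rvec"],c["tvec"],c["intrinsics"],c["distortion"])[0][:,0]
def totool(v):  # world vec (m) -> tool mm
    return ctrl.sense()["ee_rot"].T@np.array(v)*1000
E
python3 - <<'E'
from h import *
np.set_printoptions(precision=3,suppress=True)
for n,l in (("scene",[(187,351,.035),(206,291,.035),(194,324,.035),(224,258,.015),(188,394,.02),(263,205,.01),(258,231,.05),(231,275,.03)]),
 ("side",[(217,390,.035),(199,365,.035),(184,341,.035),(178,320,.015),(263,405,.02),(165,269,.01),(158,248,.05),(265,350,.045),(180,296,.03)])):
    for r,c,z in l: print(n,r,c,at(n,(r,c),z))
R=cv2.Rodrigues(viewer.camera_model("wrist")["rvec"])[0]
s=ctrl.sense(); c=viewer.camera_model("wrist")
print("cam in tool", s["ee_rot"].T@(-R.T@c["tvec"]-s["ee_pos"]), s["ee_rot"].T@R.T)
E
```

```text
scene 187 351 [ 0.48  -0.184  0.035]
scene 206 291 [0.485 0.051 0.035]
scene 194 324 [ 0.491 -0.079  0.035]
scene 224 258 [0.482 0.165 0.015]
scene 188 394 [ 0.408 -0.315  0.02 ]
scene 263 205 [0.4   0.353 0.01 ]
scene 258 231 [0.323 0.319 0.05 ]
scene 231 275 [0.396 0.162 0.03 ]
side 217 390 [ 0.476 -0.179  0.035]
side 199 365 [ 0.483 -0.071  0.035]
side 184 341 [0.481 0.039 0.035]
side 178 320 [0.476 0.144 0.015]
side 263 405 [ 0.397 -0.324  0.02 ]
side 165 269 [0.397 0.336 0.01 ]
side 158 248 [0.328 0.339 0.05 ]
side 265 350 [ 0.279 -0.293  0.045]
side 180 296 [0.395 0.145 0.03 ]
cam in tool [ 0.076  0.001 -0.142] [[ 0.001 -0.956 -0.294]
 [ 1.     0.001  0.   ]
 [-0.    -0.294  0.956]]
```

Careful with the scale: shifts go in shares of 600 mm and turns go in shares of 90 degrees. That gives: -141 mm / 600 = -0.235, -123 mm / 600 = -0.205, -24.85 degrees / 90 = -0.2761.

Emit:
play_rows([
  [-0.0417,-0.0467,-0.005,0,0,-0.0556,-1],
  [-0.0817,-0.0933,-0.01,0,0,-0.1111,-1],
  [-0.1233,-0.1417,-0.0167,0,0,-0.1667,-1],
  [-0.1633,-0.1883,-0.0217,0,0,-0.2222,-1],
  [-0.205,-0.235,-0.0267,0,0,-0.2761,-1],
])

```text
time_s: 1.2
ee_pos: [0.3258, 0.4088, 0.2477]
ee_rot: [[-1.0, -0.004, 0.0], [-0.004, 1.0, 0.0], [-0.0, 0.0, -1.0]]
contact_force: [0.8, 0.1, 0.2]
opening: 0.0856
finger_force: 0.0
```

Converted, -180 mm / 600 = -0.3, -144 mm / 600 = -0.24.

Emit:
play_rows([
  [-0.0167,-0.06,-0.005,0,0,0,-1],
  [-0.0333,-0.12,-0.01,0,0,0,-1],
  [-0.0517,-0.18,-0.0167,0,0,0,-1],
  [-0.0683,-0.24,-0.0217,0,0,0,-1],
  [-0.0867,-0.3,-0.0267,0,0,0,-1],
])

```text
time_s: 1.7
ee_pos: [0.3778, 0.2287, 0.2638]
ee_rot: [[-1.0, -0.0, 0.001], [-0.0, 1.0, 0.0], [-0.001, 0.0, -1.0]]
contact_force: [0.5, -1.4, 0.0]
opening: 0.0849
finger_force: 0.0
```

Converted, -180 mm / 600 = -0.3, -165 mm / 600 = -0.275.

Emit:
play_rows([
  [-0.02,-0.07,-0.0067,0,0,0,-1],
  [-0.04,-0.14,-0.0133,0,0,0,-1],
  [-0.06,-0.21,-0.02,0,0,0,-1],
  [-0.08,-0.275,-0.025,0,0,0,-1],
  [-0.0867,-0.3,-0.0267,0,0,0,-1],
])

```text
time_s: 2.2
ee_pos: [0.4307, 0.0454, 0.2801]
ee_rot: [[-1.0, 0.007, 0.002], [0.007, 1.0, -0.002], [-0.002, -0.002, -1.0]]
contact_force: [-0.4, 0.2, -0.2]
opening: 0.0856
finger_force: 0.0
```

```bash
cat > look.py <<'E'
from h import *
import pickle,sys
def look(tag,labels=("tin_1","caddy")):
    s=ctrl.sense(); c=viewer.camera_model("wrist"); im=viewer.snapshot("wrist")
    cv2.imwrite(f"pics/{tag}.png",im[:,:,::-1]); pickle.dump((s,c),open(f"pics/{tag}.pkl","wb"))
    print(s["time_s"],s["ee_pos"].round(4),s["ee_rot"].round(4).tolist(),s["contact_force"].round(2),s["moment"].round(3))
    for l in labels: print(l,[(round(d["p"],2),[round(float(v)) for v in d["location"]]) for d in models.find_in(l,"wrist")][:5])
    return s,c,im
if __name__=="__main__": look(sys.argv[1])
E
python3 look.py w1
```

```text
2.2 [0.4307 0.0454 0.2801] [[-1.0, 0.0074, 0.0022], [0.0074, 1.0, -0.0019], [-0.0022, -0.0019, -1.0]] [-0.41  0.16 -0.18] [-0.012 -0.004  0.03 ]
tin_1 [(0.72, [200, 325]), (0.68, [199, 159]), (0.6, [195, 239])]
caddy [(0.75, [180, 403])]
```

View pics/w1.png

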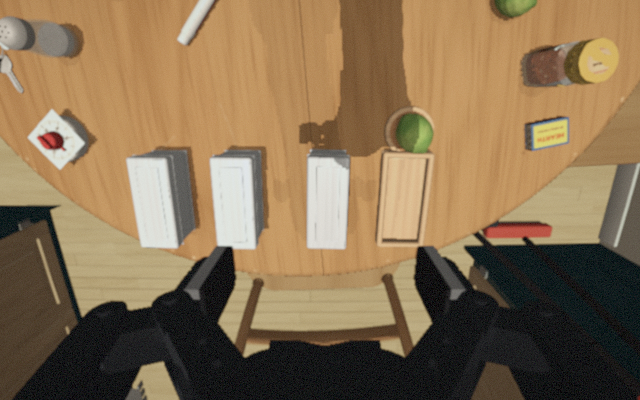

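The wrist view shows the tins at (160,200), (236,200) and (327,200), with the caddy bay at (404,198). All are close to parallel with world x. Next I need precise corners.

```bash
python3 - <<'E'
from h import *; import pickle
im=cv2.imread("pics/w1.png"); s,c=pickle.load(open("pics/w1.pkl","rb"))
a=cv2.resize(im[140:256,122:442],None,fx=2.5,fy=2.5,interpolation=cv2.INTER_CUBIC); cv2.imwrite("pics/w1c.png",a)
E
```

```text
(no output)
```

View pics/w1c.png

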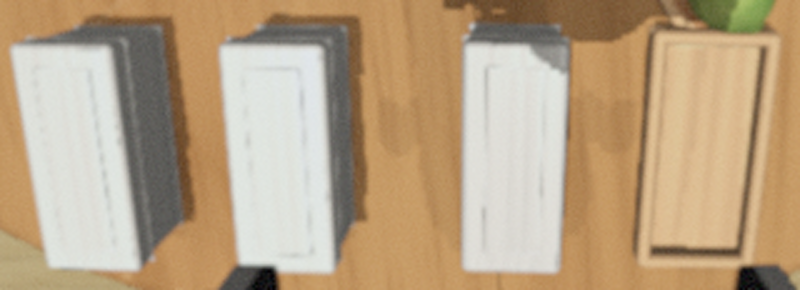

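The enlarged crop shows the tin-top corners and the caddy outline clearly: tin A (12..139, 43..270), tin B (222..337), tin C (463..569) and the caddy (638..778, 28..264), in crop pixels.

```bash
python3 - <<'E'
from h import *; import pickle
np.set_printoptions(precision=4,suppress=True)
s,c=pickle.load(open("pics/w1.pkl","rb"))
Q=dict(A=([(12,43),(108,42),(139,270),(47,270)],.062),B=([(222,43),(321,43),(337,271),(237,271)],.062),C=([(463,40),(569,40),(561,271),(463,271)],.062),
 cad=([(653,28),(778,30),(755,264),(638,264)],.018),bay=([(667,44),(766,45),(743,257),(651,256)],.018))
for k,(q,z) in Q.items():
    P=np.array([at("wrist",((y+.5)/2.5-.5+140,(x+.5)/2.5-.5+122),z,c) for x,y in q])[:,:2]
    L=[np.linalg.norm(P[i]-P[i-1]) for i in range(4)]
    ax=(P[2]+P[3]-P[0]-P[1])/2
    print(k,P.mean(0),"yaw",np.degrees(np.arctan2(ax[1],ax[0])),"sides",np.array(L), P.round(3).tolist())
E
```

```text
A [ 0.4828 -0.1707] yaw -1.9633476341613405 sides [0.1215 0.0478 0.121  0.05  ] [[0.422, -0.193], [0.422, -0.145], [0.543, -0.148], [0.544, -0.198]]
B [ 0.4836 -0.0675] yaw -1.7264540906214332 sides [0.1205 0.0474 0.1198 0.0525] [[0.423, -0.089], [0.424, -0.042], [0.544, -0.043], [0.544, -0.096]]
C [0.4834 0.0491] yaw -1.1273753088351657 sides [0.121  0.0499 0.1209 0.0508] [[0.423, 0.025], [0.423, 0.075], [0.544, 0.073], [0.544, 0.022]]
cad [0.4945 0.1557] yaw -0.3534294591490312 sides [0.1377 0.0665 0.1372 0.0684] [[0.425, 0.123], [0.426, 0.189], [0.564, 0.189], [0.563, 0.121]]
bay [0.4962 0.1562] yaw -0.9255870389903256 sides [0.1241 0.053  0.1245 0.0536] [[0.434, 0.131], [0.434, 0.184], [0.559, 0.182], [0.558, 0.128]]
```

Converted, 165 mm / 600 = 0.275, 135 mm / 600 = 0.225, 1.2 degrees / 90 = 0.0133.

Emit:
play_rows([
  [-0.0183,0,0.055,0,0,0.0033,-1],
  [-0.0367,0,0.11,0,0,0.0067,-1],
  [-0.055,0,0.165,0,0,0.01,-1],
  [-0.0733,0,0.225,0,0,0.0133,-1],
  [-0.0883,0,0.275,0,0,0.0133,-1],
])

```text
time_s: 2.85
ee_pos: [0.4823, 0.0529, 0.1126]
ee_rot: [[-1.0, 0.017, -0.001], [0.017, 1.0, 0.002], [0.001, 0.002, -1.0]]
contact_force: [0.5, -0.6, 0.3]
opening: 0.0853
finger_force: 0.0
```

Emit:
play_rows([
  [0,0,0,0,0,0,-1],
  [0,0,0,0,0,0,-1],
])

```text
time_s: 3.05
ee_pos: [0.482, 0.0518, 0.1144]
ee_rot: [[-1.0, 0.018, -0.001], [0.018, 1.0, 0.001], [0.001, 0.001, -1.0]]
contact_force: [-0.6, 0.3, 0.1]
opening: 0.0852
finger_force: 0.0
```

```bash
python3 look.py w2
```

```text
3.05 [0.482  0.0518 0.1144] [[-0.9998, 0.0184, -0.0015], [0.0184, 0.9998, 0.0008], [0.0015, 0.0007, -1.0]] [-0.56  0.33  0.07] [ 0.035 -0.039 -0.004]
tin_1 [(0.79, [208, 48]), (0.63, [204, 318]), (0.61, [197, 160])]
caddy [(0.82, [158, 453])]
```

View pics/w2.png

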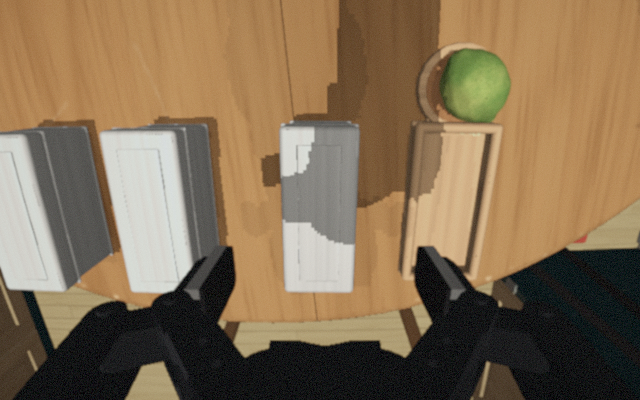

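Closer view: tin C top has corners (281,125), (358,124), (354,292) and (286,292). The caddy's outer edge runs (413,122), (501,123) at the back to (403,277) at the front left.

```bash
python3 - <<'E'
from h import *; import pickle
np.set_printoptions(precision=4,suppress=True)
s,c=pickle.load(open("pics/w2.pkl","rb"))
Q=dict(B=([(103,130),(179,129),(202,291),(131,292)],.062),C=([(281,125),(358,124),(354,292),(286,292)],.062),cad=([(413,122),(501,123),(478,278),(402,277)],.018))
for k,(q,z) in Q.items():
    P=np.array([at("wrist",(y,x),z,c) for x,y in q])[:,:2]
    L=[np.linalg.norm(P[i]-P[i-1]) for i in range(4)]
    ax=(P[2]+P[3]-P[0]-P[1])/2
    print(k,P.mean(0),"yaw",np.degrees(np.arctan2(ax[1],ax[0])),"sides",np.array(L), P.round(3).tolist())
E
```

```text
B [ 0.4833 -0.0645] yaw -1.8955196195902229 sides [0.1202 0.0499 0.1182 0.0548] [[0.423, -0.087], [0.424, -0.038], [0.542, -0.039], [0.543, -0.094]]
C [0.4837 0.0496] yaw -1.0807983243303014 sides [0.1205 0.0477 0.1211 0.0501] [[0.423, 0.027], [0.423, 0.075], [0.545, 0.073], [0.544, 0.023]]
cad [0.4947 0.1552] yaw -0.18605800538404954 sides [0.1348 0.0686 0.1366 0.0692] [[0.426, 0.121], [0.427, 0.19], [0.564, 0.19], [0.561, 0.12]]
```

Converted, 100 mm / 600 = 0.1667, -2.4 mm / 600 = -0.004.

Emit:
play_rows([
  [-0.0017,-0.0033,0.0417,0,0,0,-1],
  [-0.0025,-0.004,0.0833,0,0,0,-1],
  [-0.0025,-0.004,0.12,0,0,0,-1],
  [-0.0025,-0.004,0.15,0,0,0,-1],
  [-0.0025,-0.004,0.1667,0,0,0,-1],
])

```text
time_s: 3.7
ee_pos: [0.4842, 0.048, 0.0145]
ee_rot: [[-1.0, 0.021, 0.001], [0.021, 1.0, 0.0], [-0.001, 0.0, -1.0]]
contact_force: [-0.3, 0.2, -0.7]
opening: 0.0854
finger_force: 0.0
```

Emit:
play_rows([
  [0,0,0,0,0,0,-0.4],
  [0,0,0,0,0,0,-0.25],
  [0,0,0,0,0,0,-0.17],
  [0,0,0,0,0,0,-0.13],
  [0,0,0,0,0,0,-0.13],
])

```text
time_s: 4.2
ee_pos: [0.4848, 0.0478, 0.0157]
ee_rot: [[-1.0, 0.021, 0.002], [0.021, 1.0, 0.0], [-0.002, 0.0, -1.0]]
contact_force: [-0.5, -0.1, 6.4]
opening: 0.0495
finger_force: 61.3
```

Emit:
play_rows([
  [0,0,-0.0133,0,0,0,-0.13],
  [0,0,-0.0367,0,0,0,-0.13],
  [0,0,-0.0667,0,0,0,-0.13],
  [0,0,-0.0917,0,0,0,-0.13],
  [0,0,-0.1,0,0,0,-0.13],
])

```text
time_s: 4.7
ee_pos: [0.4846, 0.0478, 0.0759]
ee_rot: [[-1.0, 0.021, 0.003], [0.021, 1.0, 0.0], [-0.003, 0.0, -1.0]]
contact_force: [0.3, 0.1, -2.3]
opening: 0.0497
finger_force: 61.8
```

```bash
cat > st.py <<'E'
from h import *
s=ctrl.sense(); print(s["time_s"],s["ee_pos"].round(4),s["ee_rot"].round(3).tolist(),"F",s["contact_force"].round(2),"M",s["moment"].round(3),s["opening"].round(4),s["finger_force"])
E
python3 st.py
```

```text
Traceback (most recent call last):
  File "st.py", line 2, in <module>
    s=ctrl.sense(); print(s["time_s"],s["ee_pos"].round(4),s["ee_rot"].round(3).tolist(),"F",s["contact_force"].round(2),"M",s["moment"].round(3),s["opening"].round(4),s["finger_force"])
                                                                                                                                                  ^^^^^^^^^^^^^^^^^^
AttributeError: 'float' object has no attribute 'round'
```

Converted, 14 degrees / 90 = 0.1556.

Emit:
play_rows([
  [0,0,0,0,0.0333,0,-0.13],
  [0,0,0,0,0.0667,0,-0.13],
  [0,0,0,0,0.1,0,-0.13],
  [0,0,0,0,0.1333,0,-0.13],
  [0,0,0,0,0.1556,0,-0.13],
])

```text
time_s: 5.2
ee_pos: [0.4842, 0.0476, 0.0739]
ee_rot: [[-0.97, 0.021, -0.243], [0.02, 1.0, 0.005], [0.243, -0.0, -0.97]]
contact_force: [-0.1, -1.0, -3.3]
opening: 0.0492
finger_force: 61.8
```

Emit:
play_rows([
  [0,0,0,0,0,0,-0.13],
  [0,0,0,0,0,0,-0.13],
  [0,0,0,0,0,0,-0.13],
  [0,0,0,0,0,0,-0.13],
  [0,0,0,0,0,0,-0.13],
])

```text
time_s: 5.7
ee_pos: [0.4837, 0.0477, 0.0745]
ee_rot: [[-0.97, 0.021, -0.242], [0.02, 1.0, 0.005], [0.242, -0.0, -0.97]]
contact_force: [0.3, -0.5, -2.4]
opening: 0.0494
finger_force: 61.8
```

```bash
python3 st.py
```

```text
Traceback (most recent call last):
  File "st.py", line 2, in <module>
    s=ctrl.sense(); print(s["time_s"],s["ee_pos"].round(4),s["ee_rot"].round(3).tolist(),"F",s["contact_force"].round(2),"M",s["moment"].round(3),s["opening"].round(4),s["finger_force"])
                                                                                                                                                  ^^^^^^^^^^^^^^^^^^
AttributeError: 'float' object has no attribute 'round'
```

Converted, -28 degrees / 90 = -0.3111.

Emit:
play_rows([
  [0,0,0,0,-0.0556,0,-0.13],
  [0,0,0,0,-0.1111,0,-0.13],
  [0,0,0,0,-0.1778,0,-0.13],
  [0,0,0,0,-0.2444,0,-0.13],
  [0,0,0,0,-0.3111,0,-0.13],
])

```text
time_s: 6.2
ee_pos: [0.4838, 0.0477, 0.0752]
ee_rot: [[-0.969, 0.021, 0.246], [0.021, 1.0, -0.005], [-0.246, 0.001, -0.969]]
contact_force: [0.5, 0.0, -3.3]
opening: 0.0497
finger_force: 61.9
```

Emit:
play_rows([
  [0,0,0,0,0,0,-0.13],
  [0,0,0,0,0,0,-0.13],
  [0,0,0,0,0,0,-0.13],
  [0,0,0,0,0,0,-0.13],
  [0,0,0,0,0,0,-0.13],
])

```text
time_s: 6.7
ee_pos: [0.485, 0.0476, 0.0744]
ee_rot: [[-0.97, 0.022, 0.242], [0.021, 1.0, -0.005], [-0.242, 0.0, -0.97]]
contact_force: [-0.1, -0.2, -2.3]
opening: 0.0492
finger_force: 61.9
```

```bash
python3 st.py
```

```text
Traceback (most recent call last):
  File "st.py", line 2, in <module>
    s=ctrl.sense(); print(s["time_s"],s["ee_pos"].round(4),s["ee_rot"].round(3).tolist(),"F",s["contact_force"].round(2),"M",s["moment"].round(3),s["opening"].round(4),s["finger_force"])
                                                                                                                                                  ^^^^^^^^^^^^^^^^^^
AttributeError: 'float' object has no attribute 'round'
```

Converted, 14 degrees / 90 = 0.1556.

Emit:
play_rows([
  [0,0,0,0,0.0333,0,-0.13],
  [0,0,0,0,0.0667,0,-0.13],
  [0,0,0,0,0.1,0,-0.13],
  [0,0,0,0,0.1333,0,-0.13],
  [0,0,0,0,0.1556,0,-0.13],
])

```text
time_s: 7.2
ee_pos: [0.4853, 0.0475, 0.0745]
ee_rot: [[-1.0, 0.022, -0.0], [0.022, 1.0, 0.0], [0.0, 0.0, -1.0]]
contact_force: [0.0, 0.5, -2.4]
opening: 0.0491
finger_force: 61.9
```

```bash
python3 look.py w3
```

```text
7.2 [0.4853 0.0475 0.0745] [[-0.9998, 0.0217, -0.0001], [0.0217, 0.9998, 0.0003], [0.0001, 0.0003, -1.0]] [ 0.    0.5  -2.44] [-0.028  0.001  0.023]
tin_1 [(0.83, [212, 132]), (0.78, [228, 29]), (0.75, [232, 324])]
caddy [(0.82, [158, 483])]
```

```bash
cat > st.py <<'E'
from h import *
M=[];F=[]
for i in range(6):
    s=ctrl.sense(); M.append(s["moment"]); F.append(s["contact_force"]); viewer.snapshot("wrist")
print(s["time_s"],s["ee_pos"].round(4),s["ee_rot"].round(3).tolist(),"F",np.mean(F,0).round(2),"M",np.mean(M,0).round(4),"sd",np.std(M,0).round(4),round(float(s["opening"]),4),s["finger_force"])
E
python3 st.py
```

```text
7.6 [0.4834 0.0477 0.0743] [[-1.0, 0.021, -0.001], [0.021, 1.0, -0.0], [0.001, -0.0, -1.0]] F [ 0.06  0.23 -2.19] M [-0.0141  0.0093 -0.0008] sd [0.0333 0.016  0.0324] 0.0496 61.89924359321594
```

Converted, 14 degrees / 90 = 0.1556.

Emit:
play_rows([
  [0,0,0,0,0.0333,0,-0.13],
  [0,0,0,0,0.0667,0,-0.13],
  [0,0,0,0,0.1,0,-0.13],
  [0,0,0,0,0.1333,0,-0.13],
  [0,0,0,0,0.1556,0,-0.13],
])

```text
time_s: 8.15
ee_pos: [0.4846, 0.0477, 0.0742]
ee_rot: [[-0.97, 0.021, -0.242], [0.02, 1.0, 0.005], [0.242, -0.0, -0.97]]
contact_force: [-0.1, 0.2, -2.9]
opening: 0.0497
finger_force: 61.9
```

Emit:
play_rows([
  [0,0,0,0,0,0,-0.13],
  [0,0,0,0,0,0,-0.13],
  [0,0,0,0,0,0,-0.13],
  [0,0,0,0,0,0,-0.13],
  [0,0,0,0,0,0,-0.13],
])

```text
time_s: 8.65
ee_pos: [0.4837, 0.0478, 0.0745]
ee_rot: [[-0.97, 0.021, -0.242], [0.02, 1.0, 0.005], [0.242, -0.0, -0.97]]
contact_force: [0.8, -0.7, -2.4]
opening: 0.0496
finger_force: 61.9
```

```bash
python3 st.py
```

```text
8.9 [0.4839 0.0477 0.0743] [[-0.97, 0.021, -0.242], [0.02, 1.0, 0.005], [0.242, -0.0, -0.97]] F [ 0.14 -0.14 -2.34] M [-2.000e-04 -3.594e-01 -3.600e-03] sd [0.0327 0.0204 0.0319] 0.0493 61.894437074661255
```

Converted, -28 degrees / 90 = -0.3111.

Emit:
play_rows([
  [0,0,0,0,-0.0556,0,-0.13],
  [0,0,0,0,-0.1111,0,-0.13],
  [0,0,0,0,-0.1778,0,-0.13],
  [0,0,0,0,-0.2444,0,-0.13],
  [0,0,0,0,-0.3111,0,-0.13],
])

```text
time_s: 9.45
ee_pos: [0.4839, 0.0477, 0.075]
ee_rot: [[-0.969, 0.021, 0.246], [0.021, 1.0, -0.005], [-0.246, 0.001, -0.969]]
contact_force: [-0.2, 0.6, -3.7]
opening: 0.0497
finger_force: 62.0
```

Emit:
play_rows([
  [0,0,0,0,0,0,-0.13],
  [0,0,0,0,0,0,-0.13],
  [0,0,0,0,0,0,-0.13],
  [0,0,0,0,0,0,-0.13],
  [0,0,0,0,0,0,-0.13],
])

```text
time_s: 9.95
ee_pos: [0.485, 0.0476, 0.0744]
ee_rot: [[-0.97, 0.022, 0.242], [0.021, 1.0, -0.005], [-0.242, 0.0, -0.97]]
contact_force: [-0.1, 0.3, -2.2]
opening: 0.0491
finger_force: 61.9
```

```bash
python3 st.py
```

```text
10.2 [0.484  0.0476 0.0742] [[-0.97, 0.021, 0.242], [0.021, 1.0, -0.005], [-0.242, -0.0, -0.97]] F [ 0.18  0.33 -2.47] M [0.0161 0.4289 0.009 ] sd [0.0275 0.0173 0.0162] 0.0495 61.94493770599365
```

Converted, 14 degrees / 90 = 0.1556.

Emit:
play_rows([
  [0,0,0,0,0.0333,0,-0.13],
  [0,0,0,0,0.0667,0,-0.13],
  [0,0,0,0,0.1,0,-0.13],
  [0,0,0,0,0.1333,0,-0.13],
  [0,0,0,0,0.1556,0,-0.13],
])

```text
time_s: 10.75
ee_pos: [0.4848, 0.0477, 0.0745]
ee_rot: [[-1.0, 0.021, -0.0], [0.021, 1.0, 0.0], [0.0, 0.0, -1.0]]
contact_force: [0.0, -0.1, -3.4]
opening: 0.0492
finger_force: 62.0
```

```bash
python3 st.py
```

```text
11.0 [0.4833 0.0476 0.0741] [[-1.0, 0.021, -0.0], [0.021, 1.0, -0.0], [0.0, -0.0, -1.0]] F [ 0.47  0.2  -2.47] M [-0.0189 -0.0144 -0.0001] sd [0.0132 0.0711 0.0159] 0.0496 61.99496269226074
```

Converted, 5 degrees / 90 = 0.0556.

Emit:
play_rows([
  [0,0,0,0,0.0278,0,-0.13],
  [0,0,0,0,0.0556,0,-0.13],
  [0,0,0,0,0.0556,0,-0.13],
  [0,0,0,0,0.0556,0,-0.13],
  [0,0,0,0,0.0556,0,-0.13],
])

```text
time_s: 11.55
ee_pos: [0.4831, 0.0477, 0.0742]
ee_rot: [[-0.996, 0.021, -0.088], [0.021, 1.0, 0.002], [0.088, -0.0, -0.996]]
contact_force: [0.7, 0.2, -2.9]
opening: 0.0497
finger_force: 62.0
```

Emit:
play_rows([
  [0,0,0,0,0,0,-0.13],
  [0,0,0,0,0,0,-0.13],
  [0,0,0,0,0,0,-0.13],
  [0,0,0,0,0,0,-0.13],
  [0,0,0,0,0,0,-0.13],
])

```text
time_s: 12.05
ee_pos: [0.4839, 0.0477, 0.0743]
ee_rot: [[-0.996, 0.021, -0.087], [0.021, 1.0, 0.002], [0.087, -0.0, -0.996]]
contact_force: [0.2, -0.2, -1.9]
opening: 0.0492
finger_force: 62.0
```

```bash
sed -i 's/range(6)/range(8)/; s/^print(/print([round(float(m[1]),3) for m in M]);print(/' st.py; python3 st.py
```

```text
[-0.156, -0.158, -0.157, -0.108, -0.148, -0.142, -0.104, -0.093]
12.4 [0.4839 0.0477 0.0743] [[-0.996, 0.021, -0.087], [0.021, 1.0, 0.002], [0.087, -0.0, -0.996]] F [-0.18  0.05 -2.26] M [-0.0119 -0.1331 -0.0106] sd [0.0289 0.0254 0.0331] 0.0493 61.99406147003174
```

Converted, -10 degrees / 90 = -0.1111.

Emit:
play_rows([
  [0,0,0,0,-0.0444,0,-0.13],
  [0,0,0,0,-0.0778,0,-0.13],
  [0,0,0,0,-0.1111,0,-0.13],
  [0,0,0,0,-0.1111,0,-0.13],
  [0,0,0,0,-0.1111,0,-0.13],
])

```text
time_s: 12.95
ee_pos: [0.4841, 0.0478, 0.0744]
ee_rot: [[-0.996, 0.021, 0.087], [0.021, 1.0, -0.002], [-0.087, -0.0, -0.996]]
contact_force: [0.9, -0.0, -2.2]
opening: 0.0494
finger_force: 61.9
```

Emit:
play_rows([
  [0,0,0,0,0,0,-0.13],
  [0,0,0,0,0,0,-0.13],
  [0,0,0,0,0,0,-0.13],
  [0,0,0,0,0,0,-0.13],
  [0,0,0,0,0,0,-0.13],
])

```text
time_s: 13.45
ee_pos: [0.484, 0.0476, 0.0743]
ee_rot: [[-0.996, 0.021, 0.087], [0.021, 1.0, -0.002], [-0.087, -0.0, -0.996]]
contact_force: [-0.7, -0.7, -1.9]
opening: 0.0494
finger_force: 61.9
```

```bash
python3 st.py
```

```text
[0.119, 0.172, 0.105, 0.176, 0.16, 0.163, 0.128, 0.125]
13.8 [0.484  0.0477 0.0743] [[-0.996, 0.021, 0.087], [0.021, 1.0, -0.002], [-0.087, -0.0, -0.996]] F [ 0.22 -0.05 -2.63] M [0.0172 0.1434 0.0043] sd [0.0387 0.0255 0.0173] 0.0495 61.93840742111206
```

Converted, 5 degrees / 90 = 0.0556.

Emit:
play_rows([
  [0,0,0,0,0.0278,0,-0.13],
  [0,0,0,0,0.0556,0,-0.13],
])

```text
time_s: 14.05
ee_pos: [0.4836, 0.0477, 0.0744]
ee_rot: [[-1.0, 0.021, -0.002], [0.021, 1.0, -0.0], [0.002, -0.0, -1.0]]
contact_force: [0.4, -0.3, -2.6]
opening: 0.05
finger_force: 61.9
```

```bash
python3 st.py
```

```text
[-0.028, -0.256, -0.022, -0.01, 0.019, 0.022, 0.037, 0.052]
14.4 [0.4832 0.0477 0.0742] [[-1.0, 0.021, -0.001], [0.021, 1.0, -0.0], [0.001, -0.0, -1.0]] F [ 0.36  0.06 -2.34] M [-0.0037 -0.0232 -0.0055] sd [0.032  0.0918 0.0195] 0.0493 61.93845748901367
```

Half-swing is 0.394 N m at 14° and 0.138 at 5°. That scales with sin(tilt), so there's no step from a ball and tin C is probably a brick. I'll set it down and test tin B for comparison.

Converted, 59.5 mm / 600 = 0.0992, 58 mm / 600 = 0.0967.

Emit:
play_rows([
  [0,0,0.0333,0,0,0,-0.13],
  [0,0,0.0667,0,0,0,-0.13],
  [0,0,0.0883,0,0,0,-0.13],
  [0,0,0.0967,0,0,0,-0.13],
  [0,0,0.0992,0,0,0,-0.13],
])

```text
time_s: 14.95
ee_pos: [0.4826, 0.0476, 0.0156]
ee_rot: [[-1.0, 0.021, -0.003], [0.021, 1.0, -0.0], [0.003, -0.0, -1.0]]
contact_force: [-5.6, -0.3, 18.1]
opening: 0.0492
finger_force: 64.1
```

Converted, 0.3 mm / 600 = 0.0005.

Emit:
play_rows([
  [0,0,0.0005,0,0,0,-0.13],
  [0,0,0,0,0,0,-0.3],
  [0,0,0,0,0,0,-0.6],
  [0,0,0,0,0,0,-1],
  [0,0,0,0,0,0,-1],
])

```text
time_s: 15.45
ee_pos: [0.4843, 0.0477, 0.015]
ee_rot: [[-1.0, 0.021, 0.001], [0.021, 1.0, 0.0], [-0.001, 0.0, -1.0]]
contact_force: [-0.2, -0.4, 0.0]
opening: 0.0853
finger_force: 0.0
```

Converted, -100 mm / 600 = -0.1667, -85 mm / 600 = -0.1417.

Emit:
play_rows([
  [0,0,-0.025,0,0,0,-1],
  [0,0,-0.075,0,0,0,-1],
  [0,0,-0.1417,0,0,0,-1],
  [0,-0.05,-0.1667,0,0,0,-1],
  [0,-0.1,-0.1667,0,0,0,-1],
])

```text
time_s: 15.95
ee_pos: [0.4849, -0.0119, 0.1175]
ee_rot: [[-1.0, 0.018, 0.007], [0.018, 1.0, 0.0], [-0.007, 0.001, -1.0]]
contact_force: [-0.2, -0.6, -0.2]
opening: 0.0855
finger_force: 0.0
```

Emit:
play_rows([
  [0,-0.05,0,0,0,0,-1],
  [0,-0.0917,0,0,0,0,-1],
  [0,-0.0917,0,0,0,0,-1],
  [0,-0.0917,0,0,0,0,-1],
])

```text
time_s: 16.35
ee_pos: [0.4814, -0.0673, 0.1147]
ee_rot: [[-1.0, 0.022, -0.0], [0.022, 1.0, 0.0], [0.0, 0.0, -1.0]]
contact_force: [0.3, -0.4, -0.4]
opening: 0.0851
finger_force: 0.0
```

```bash
python3 look.py w4
```

```text
16.35 [ 0.4814 -0.0673  0.1147] [[-0.9998, 0.0221, -0.0002], [0.0221, 0.9998, 0.0004], [0.0002, 0.0004, -1.0]] [ 0.28 -0.42 -0.38] [ 0.08  -0.065 -0.039]
tin_1 [(0.91, [192, 177]), (0.9, [201, 324]), (0.89, [191, 477])]
caddy [(0.92, [167, 586])]
```

View pics/w4.png

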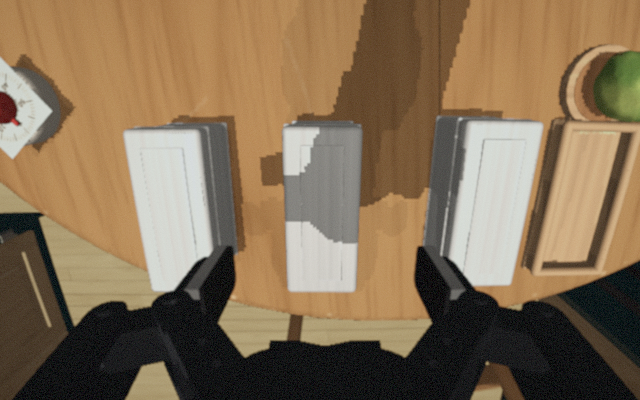

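Tin B sits centred under the gripper, with top corners (284,125), (361,125), (357,291) and (288,291). Tin C is standing upright back in its place. I'll grasp B.

Converted, 100 mm / 600 = 0.1667, 90 mm / 600 = 0.15.

Emit:
play_rows([
  [-0.0017,0,0.0417,0,0,0,-1],
  [-0.0017,0,0.0833,0,0,0,-1],
  [-0.0017,0,0.12,0,0,0,-1],
  [-0.0017,0,0.15,0,0,0,-1],
  [-0.0017,0,0.1667,0,0,0,-1],
])

```text
time_s: 17.0
ee_pos: [0.482, -0.0657, 0.0134]
ee_rot: [[-1.0, 0.018, -0.002], [0.018, 1.0, 0.001], [0.002, 0.001, -1.0]]
contact_force: [-0.3, -0.3, 0.3]
opening: 0.0858
finger_force: 0.0
```

Emit:
play_rows([
  [0,0,0,0,0,0,-0.4],
  [0,0,0,0,0,0,-0.25],
  [0,0,0,0,0,0,-0.17],
  [0,0,0,0,0,0,-0.13],
  [0,0,0,0,0,0,-0.13],
])

```text
time_s: 17.5
ee_pos: [0.4833, -0.0679, 0.0159]
ee_rot: [[-1.0, 0.021, 0.002], [0.021, 1.0, -0.001], [-0.002, -0.001, -1.0]]
contact_force: [-0.6, -1.1, 6.2]
opening: 0.0495
finger_force: 61.5
```

Emit:
play_rows([
  [0,0,-0.0133,0,0,0,-0.13],
  [0,0,-0.0367,0,0,0,-0.13],
  [0,0,-0.0667,0,0,0,-0.13],
  [0,0,-0.0917,0,0,0,-0.13],
  [0,0,-0.1,0,0,0,-0.13],
])

```text
time_s: 18.0
ee_pos: [0.483, -0.067, 0.0762]
ee_rot: [[-1.0, 0.021, 0.002], [0.021, 1.0, 0.0], [-0.002, 0.0, -1.0]]
contact_force: [0.5, -0.2, -2.7]
opening: 0.0495
finger_force: 61.8
```

Converted, 14 degrees / 90 = 0.1556.

Emit:
play_rows([
  [0,0,0,0,0.0333,0,-0.13],
  [0,0,0,0,0.0667,0,-0.13],
  [0,0,0,0,0.1,0,-0.13],
  [0,0,0,0,0.1333,0,-0.13],
  [0,0,0,0,0.1556,0,-0.13],
])

```text
time_s: 18.5
ee_pos: [0.4827, -0.0669, 0.0743]
ee_rot: [[-0.97, 0.021, -0.244], [0.02, 1.0, 0.005], [0.244, 0.0, -0.97]]
contact_force: [0.2, -0.3, -3.0]
opening: 0.0496
finger_force: 61.8
```

Emit:
play_rows([
  [0,0,0,0,0,0,-0.13],
  [0,0,0,0,0,0,-0.13],
  [0,0,0,0,0,0,-0.13],
  [0,0,0,0,0,0,-0.13],
  [0,0,0,0,0,0,-0.13],
])

```text
time_s: 19.0
ee_pos: [0.4823, -0.0673, 0.075]
ee_rot: [[-0.97, 0.021, -0.242], [0.021, 1.0, 0.005], [0.242, -0.0, -0.97]]
contact_force: [0.3, -0.4, -3.4]
opening: 0.0496
finger_force: 61.8
```

```bash
python3 st.py
```

```text
[-0.393, -0.423, -0.361, -0.37, -0.311, -0.336, -0.381, -0.38]
19.35 [ 0.4826 -0.0673  0.0748] [[-0.97, 0.021, -0.242], [0.02, 1.0, 0.005], [0.242, -0.0, -0.97]] F [-0.04 -0.13 -2.35] M [-0.0114 -0.3694  0.0037] sd [0.0107 0.032  0.0256] 0.0493 61.78811073303223
```

Converted, -28 degrees / 90 = -0.3111.

Emit:
play_rows([
  [0,0,0,0,-0.0556,0,-0.13],
  [0,0,0,0,-0.1111,0,-0.13],
  [0,0,0,0,-0.1778,0,-0.13],
  [0,0,0,0,-0.2444,0,-0.13],
  [0,0,0,0,-0.3111,0,-0.13],
])

```text
time_s: 19.9
ee_pos: [0.4825, -0.0673, 0.0755]
ee_rot: [[-0.969, 0.021, 0.246], [0.02, 1.0, -0.005], [-0.246, -0.0, -0.969]]
contact_force: [-0.6, 0.1, -3.0]
opening: 0.0494
finger_force: 61.8
```

Emit:
play_rows([
  [0,0,0,0,0,0,-0.13],
  [0,0,0,0,0,0,-0.13],
  [0,0,0,0,0,0,-0.13],
  [0,0,0,0,0,0,-0.13],
  [0,0,0,0,0,0,-0.13],
])

```text
time_s: 20.4
ee_pos: [0.4836, -0.0673, 0.0749]
ee_rot: [[-0.97, 0.021, 0.242], [0.02, 1.0, -0.005], [-0.242, -0.0, -0.97]]
contact_force: [-1.0, -0.6, -2.1]
opening: 0.0492
finger_force: 61.7
```

```bash
python3 st.py
```

```text
[0.306, 0.378, 0.381, 0.407, 0.361, 0.337, 0.39, 0.385]
20.75 [ 0.4825 -0.0673  0.0748] [[-0.97, 0.021, 0.242], [0.02, 1.0, -0.005], [-0.242, -0.0, -0.97]] F [-0.23 -0.07 -2.6 ] M [ 1.370e-02  3.681e-01 -2.000e-04] sd [0.0184 0.0305 0.0337] 0.0493 61.75551652908325
```

Converted, 14 degrees / 90 = 0.1556.

Emit:
play_rows([
  [0,0,0,0,0.0333,0,-0.13],
  [0,0,0,0,0.0667,0,-0.13],
  [0,0,0,0,0.1,0,-0.13],
  [0,0,0,0,0.1333,0,-0.13],
  [0,0,0,0,0.1556,0,-0.13],
])

```text
time_s: 21.3
ee_pos: [0.4834, -0.0673, 0.075]
ee_rot: [[-1.0, 0.021, -0.0], [0.021, 1.0, -0.0], [0.0, -0.0, -1.0]]
contact_force: [-0.3, 0.2, -2.0]
opening: 0.0493
finger_force: 61.8
```

```bash
python3 st.py
```

```text
[0.01, -0.13, -0.022, 0.01, 0.056, -0.002, -0.035, 0.082]
21.65 [ 0.4818 -0.0673  0.0748] [[-1.0, 0.021, -0.001], [0.021, 1.0, -0.0], [0.001, -0.0, -1.0]] F [ 0.23  0.05 -2.32] M [-0.0043 -0.0039  0.0099] sd [0.0363 0.0597 0.0252] 0.0491 61.81347370147705
```

Converted, 5 degrees / 90 = 0.0556.

Emit:
play_rows([
  [0,0,0,0,0.0278,0,-0.13],
  [0,0,0,0,0.0556,0,-0.13],
  [0,0,0,0,0.0556,0,-0.13],
  [0,0,0,0,0.0556,0,-0.13],
  [0,0,0,0,0.0556,0,-0.13],
])

```text
time_s: 22.2
ee_pos: [0.4818, -0.0673, 0.0747]
ee_rot: [[-0.996, 0.021, -0.088], [0.021, 1.0, 0.002], [0.088, 0.0, -0.996]]
contact_force: [-0.0, 0.2, -3.4]
opening: 0.0494
finger_force: 61.8
```

Emit:
play_rows([
  [0,0,0,0,0,0,-0.13],
  [0,0,0,0,0,0,-0.13],
  [0,0,0,0,0,0,-0.13],
  [0,0,0,0,0,0,-0.13],
  [0,0,0,0,0,0,-0.13],
])

```text
time_s: 22.7
ee_pos: [0.4825, -0.0673, 0.0748]
ee_rot: [[-0.996, 0.021, -0.087], [0.021, 1.0, 0.002], [0.087, -0.0, -0.996]]
contact_force: [0.3, -0.1, -2.6]
opening: 0.0496
finger_force: 61.8
```

```bash
sed -i 's/range(8)/range(12)/' st.py; python3 st.py
```

```text
[-0.149, -0.134, -0.159, -0.109, -0.148, -0.11, -0.127, -0.139, -0.146, -0.102, -0.071, -0.079]
23.25 [ 0.4825 -0.0673  0.0748] [[-0.996, 0.021, -0.087], [0.021, 1.0, 0.002], [0.087, -0.0, -0.996]] F [ 0.05 -0.17 -2.49] M [ 0.0039 -0.1227  0.0082] sd [0.0289 0.0272 0.026 ] 0.0492 61.8123722076416
```

Converted, -10 degrees / 90 = -0.1111.

Emit:
play_rows([
  [0,0,0,0,-0.0444,0,-0.13],
  [0,0,0,0,-0.0778,0,-0.13],
  [0,0,0,0,-0.1111,0,-0.13],
  [0,0,0,0,-0.1111,0,-0.13],
  [0,0,0,0,-0.1111,0,-0.13],
])

```text
time_s: 23.8
ee_pos: [0.4827, -0.0673, 0.075]
ee_rot: [[-0.996, 0.021, 0.087], [0.021, 1.0, -0.002], [-0.087, -0.0, -0.996]]
contact_force: [0.1, -0.0, -2.0]
opening: 0.0491
finger_force: 61.8
```

Emit:
play_rows([
  [0,0,0,0,0,0,-0.13],
  [0,0,0,0,0,0,-0.13],
  [0,0,0,0,0,0,-0.13],
  [0,0,0,0,0,0,-0.13],
  [0,0,0,0,0,0,-0.13],
])

```text
time_s: 24.3
ee_pos: [0.4826, -0.0673, 0.0747]
ee_rot: [[-0.996, 0.021, 0.087], [0.021, 1.0, -0.002], [-0.087, -0.0, -0.996]]
contact_force: [0.2, 0.1, -2.1]
opening: 0.0495
finger_force: 61.8
```

```bash
python3 st.py
```

```text
[0.115, 0.156, 0.149, 0.169, 0.125, 0.179, 0.183, 0.125, 0.129, 0.068, 0.168, 0.132]
24.85 [ 0.4826 -0.0673  0.0748] [[-0.996, 0.021, 0.087], [0.021, 1.0, -0.002], [-0.087, -0.0, -0.996]] F [ 0.01  0.01 -2.42] M [-0.0016  0.1414  0.0169] sd [0.0378 0.0312 0.0402] 0.0491 61.8120539188385
```

Converted, 5 degrees / 90 = 0.0556.

Emit:
play_rows([
  [0,0,0,0,0.0278,0,-0.13],
  [0,0,0,0,0.0556,0,-0.13],
])

```text
time_s: 25.1
ee_pos: [0.4822, -0.0673, 0.0749]
ee_rot: [[-1.0, 0.021, -0.002], [0.021, 1.0, -0.0], [0.002, -0.0, -1.0]]
contact_force: [0.3, 0.5, -2.4]
opening: 0.0495
finger_force: 61.8
```

Tin B is also linear (0.132 against 0.133 expected), so it's a brick too. I'll set it down and test tin A.

Converted, 59.5 mm / 600 = 0.0992, 58 mm / 600 = 0.0967.

Emit:
play_rows([
  [0,0,0.0333,0,0,0,-0.13],
  [0,0,0.0667,0,0,0,-0.13],
  [0,0,0.0883,0,0,0,-0.13],
  [0,0,0.0967,0,0,0,-0.13],
  [0,0,0.0992,0,0,0,-0.13],
])

```text
time_s: 25.6
ee_pos: [0.4816, -0.0671, 0.0159]
ee_rot: [[-1.0, 0.021, -0.002], [0.021, 1.0, 0.0], [0.002, 0.0, -1.0]]
contact_force: [-5.0, 1.3, 15.3]
opening: 0.0497
finger_force: 63.7
```

Emit:
play_rows([
  [0,0,0,0,0,0,-0.13],
  [0,0,0,0,0,0,-0.3],
  [0,0,0,0,0,0,-0.6],
  [0,0,0,0,0,0,-1],
  [0,0,0,0,0,0,-1],
])

```text
time_s: 26.1
ee_pos: [0.483, -0.0674, 0.0154]
ee_rot: [[-1.0, 0.021, 0.001], [0.021, 1.0, -0.0], [-0.001, -0.0, -1.0]]
contact_force: [-0.3, 0.3, 0.4]
opening: 0.0857
finger_force: 0.0
```

Converted, -100 mm / 600 = -0.1667, -85 mm / 600 = -0.1417.

Emit:
play_rows([
  [0,0,-0.025,0,0,0,-1],
  [0,0,-0.075,0,0,0,-1],
  [0,0,-0.1417,0,0,0,-1],
  [0,-0.05,-0.1667,0,0,0,-1],
  [0,-0.1,-0.1667,0,0,0,-1],
])

```text
time_s: 26.6
ee_pos: [0.4836, -0.1274, 0.1181]
ee_rot: [[-1.0, 0.018, 0.007], [0.018, 1.0, -0.001], [-0.007, -0.001, -1.0]]
contact_force: [0.4, 0.1, -0.4]
opening: 0.0854
finger_force: 0.0
```

Emit:
play_rows([
  [0,-0.05,0,0,0,0,-1],
  [0,-0.0717,0,0,0,0,-1],
  [0,-0.0717,0,0,0,0,-1],
  [0,-0.0717,0,0,0,0,-1],
])

```text
time_s: 27.0
ee_pos: [0.4803, -0.1686, 0.115]
ee_rot: [[-1.0, 0.02, -0.001], [0.02, 1.0, 0.002], [0.001, 0.002, -1.0]]
contact_force: [-0.1, 0.3, -0.6]
opening: 0.0851
finger_force: 0.0
```

```bash
python3 look.py w5
```

```text
27.0 [ 0.4803 -0.1686  0.115 ] [[-0.9998, 0.0198, -0.0007], [0.0198, 0.9998, 0.0016], [0.0008, 0.0016, -1.0]] [-0.11  0.32 -0.57] [ 0.042  0.038 -0.011]
tin_1 [(0.84, [201, 590]), (0.84, [202, 318]), (0.69, [189, 467])]
caddy []
```

View pics/w5.png

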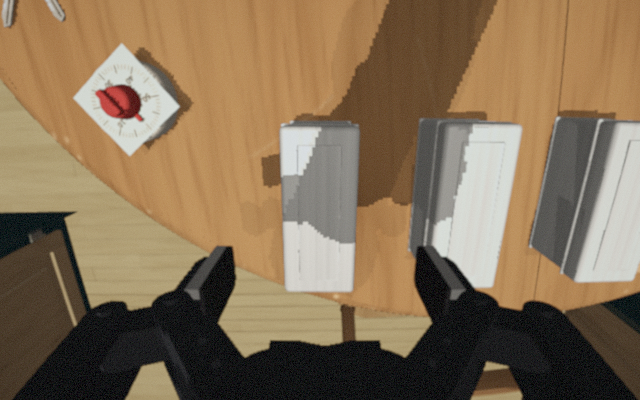

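Tin A is centred at (319,207) and the timer at (125,100) is well clear.

Converted, 100 mm / 600 = 0.1667, -1.7 mm / 600 = -0.0028.

Emit:
play_rows([
  [-0.0028,-0.0025,0.0417,0,0,0,-1],
  [-0.0028,-0.0025,0.0833,0,0,0,-1],
  [-0.0028,-0.0025,0.12,0,0,0,-1],
  [-0.0028,-0.0025,0.15,0,0,0,-1],
  [-0.0028,-0.0025,0.1667,0,0,0,-1],
])

```text
time_s: 27.65
ee_pos: [0.4816, -0.1701, 0.0139]
ee_rot: [[-1.0, 0.019, -0.002], [0.019, 1.0, 0.001], [0.002, 0.001, -1.0]]
contact_force: [0.0, -0.7, -0.3]
opening: 0.0854
finger_force: 0.0
```

Emit:
play_rows([
  [0,0,0,0,0,0,-0.4],
  [0,0,0,0,0,0,-0.25],
  [0,0,0,0,0,0,-0.17],
  [0,0,0,0,0,0,-0.13],
  [0,0,0,0,0,0,-0.13],
])

```text
time_s: 28.15
ee_pos: [0.4828, -0.1722, 0.0165]
ee_rot: [[-1.0, 0.021, 0.002], [0.021, 1.0, -0.001], [-0.002, -0.001, -1.0]]
contact_force: [-0.6, 0.2, 6.3]
opening: 0.0493
finger_force: 61.6
```

Converted, -60 mm / 600 = -0.1, -55 mm / 600 = -0.0917.

Emit:
play_rows([
  [0,0,-0.0133,0,0,0,-0.13],
  [0,0,-0.0367,0,0,0,-0.13],
  [0,0,-0.0667,0,0,0,-0.13],
  [0,0,-0.0917,0,0,0,-0.13],
  [0,0,-0.1,0,0,0,-0.13],
])

```text
time_s: 28.65
ee_pos: [0.4825, -0.1719, 0.0767]
ee_rot: [[-1.0, 0.021, 0.002], [0.021, 1.0, -0.001], [-0.002, -0.0, -1.0]]
contact_force: [0.2, -0.6, -2.8]
opening: 0.0494
finger_force: 61.9
```

Converted, 14 degrees / 90 = 0.1556.

Emit:
play_rows([
  [0,0,0,0,0.0333,0,-0.13],
  [0,0,0,0,0.0667,0,-0.13],
  [0,0,0,0,0.1,0,-0.13],
  [0,0,0,0,0.1333,0,-0.13],
  [0,0,0,0,0.1556,0,-0.13],
])

```text
time_s: 29.15
ee_pos: [0.4823, -0.1713, 0.0747]
ee_rot: [[-0.97, 0.02, -0.244], [0.02, 1.0, 0.005], [0.244, 0.0, -0.97]]
contact_force: [0.7, -0.2, -3.1]
opening: 0.0495
finger_force: 62.0
```

Emit:
play_rows([
  [0,0,0,0,0,0,-0.13],
  [0,0,0,0,0,0,-0.13],
  [0,0,0,0,0,0,-0.13],
  [0,0,0,0,0,0,-0.13],
  [0,0,0,0,0,0,-0.13],
])

```text
time_s: 29.65
ee_pos: [0.4817, -0.1719, 0.0755]
ee_rot: [[-0.97, 0.021, -0.242], [0.021, 1.0, 0.005], [0.242, -0.0, -0.97]]
contact_force: [0.2, -0.7, -3.2]
opening: 0.0495
finger_force: 62.0
```

```bash
python3 st.py
```

```text
[-0.333, -0.352, -0.318, -0.322, -0.362, -0.326, -0.35, -0.341, -0.292, -0.331, -0.333, -0.346]
30.2 [ 0.482  -0.1718  0.0753] [[-0.97, 0.021, -0.242], [0.02, 1.0, 0.005], [0.242, -0.0, -0.97]] F [ 0.03 -0.04 -2.6 ] M [-0.0159 -0.3338 -0.0054] sd [0.0252 0.0178 0.0224] 0.0494 61.98498487472534
```

Converted, -28 degrees / 90 = -0.3111.

Emit:
play_rows([
  [0,0,0,0,-0.0556,0,-0.13],
  [0,0,0,0,-0.1111,0,-0.13],
  [0,0,0,0,-0.1778,0,-0.13],
  [0,0,0,0,-0.2444,0,-0.13],
  [0,0,0,0,-0.3111,0,-0.13],
])

```text
time_s: 30.75
ee_pos: [0.4821, -0.1719, 0.076]
ee_rot: [[-0.969, 0.021, 0.246], [0.02, 1.0, -0.006], [-0.246, -0.001, -0.969]]
contact_force: [0.2, 0.1, -3.5]
opening: 0.0492
finger_force: 62.0
```

Emit:
play_rows([
  [0,0,0,0,0,0,-0.13],
  [0,0,0,0,0,0,-0.13],
  [0,0,0,0,0,0,-0.13],
  [0,0,0,0,0,0,-0.13],
  [0,0,0,0,0,0,-0.13],
])

```text
time_s: 31.25
ee_pos: [0.4833, -0.1716, 0.0754]
ee_rot: [[-0.97, 0.02, 0.243], [0.019, 1.0, -0.005], [-0.243, -0.0, -0.97]]
contact_force: [0.2, -0.2, -3.0]
opening: 0.0496
finger_force: 62.6
```

```bash
python3 st.py
```

```text
[0.365, 0.283, 0.334, 0.334, 0.353, 0.331, 0.33, 0.33, 0.352, 0.288, 0.337, 0.353]
31.8 [ 0.482  -0.1718  0.0753] [[-0.97, 0.021, 0.242], [0.02, 1.0, -0.005], [-0.242, -0.0, -0.97]] F [ 0.02 -0.22 -2.5 ] M [-0.0029  0.3325 -0.0044] sd [0.028  0.0237 0.0253] 0.0497 62.60451078414917
```

Converted, 14 degrees / 90 = 0.1556.

Emit:
play_rows([
  [0,0,0,0,0.0333,0,-0.13],
  [0,0,0,0,0.0667,0,-0.13],
  [0,0,0,0,0.1,0,-0.13],
  [0,0,0,0,0.1333,0,-0.13],
  [0,0,0,0,0.1556,0,-0.13],
])

```text
time_s: 32.35
ee_pos: [0.483, -0.1717, 0.0755]
ee_rot: [[-1.0, 0.02, -0.0], [0.02, 1.0, -0.0], [0.0, -0.0, -1.0]]
contact_force: [-0.1, -0.0, -2.4]
opening: 0.0498
finger_force: 62.6
```

```bash
python3 st.py
```

```text
[-0.057, -0.21, -0.053, -0.036, 0.008, -0.037, -0.019, 0.02, -0.003, -0.052, -0.032, -0.062]
32.9 [ 0.4818 -0.1719  0.0754] [[-1.0, 0.021, 0.0], [0.021, 1.0, 0.0], [-0.0, 0.0, -1.0]] F [-0.06 -0.1  -2.58] M [-0.0072 -0.0443 -0.0113] sd [0.019  0.056  0.0306] 0.0491 62.60982155799866
```

Tin A gives 0.333 at 14°, about 0.05 below the bricks, and stays offset by about −0.04 after levelling. The ball rolls against the pendulum term, so that fits: tin A holds the ball. I'll carry it high over the others toward the caddy.

Converted, -80 mm / 600 = -0.1333, -70 mm / 600 = -0.1167.

Emit:
play_rows([
  [0,0,-0.0167,0,0,0,-0.13],
  [0,0,-0.05,0,0,0,-0.13],
  [0,0,-0.0833,0,0,0,-0.13],
  [0,0,-0.1167,0,0,0,-0.13],
  [0,0,-0.1333,0,0,0,-0.13],
])

```text
time_s: 33.45
ee_pos: [0.483, -0.1721, 0.1576]
ee_rot: [[-1.0, 0.021, 0.003], [0.021, 1.0, -0.001], [-0.004, -0.001, -1.0]]
contact_force: [0.4, -0.5, -2.4]
opening: 0.0495
finger_force: 62.6
```

Converted, 126 mm / 600 = 0.21, 96 mm / 600 = 0.16.

Emit:
play_rows([
  [0,0.02,0,0,0,0,-0.13],
  [-0.0033,0.06,0,0,0,0,-0.13],
  [-0.005,0.11,0,0,0,0,-0.13],
  [-0.0067,0.16,0,0,0,0,-0.13],
  [-0.0067,0.21,0,0,0,0,-0.13],
])

```text
time_s: 33.95
ee_pos: [0.4878, -0.0436, 0.1543]
ee_rot: [[-1.0, 0.02, -0.002], [0.02, 1.0, 0.001], [0.002, 0.001, -1.0]]
contact_force: [-0.2, 0.2, -3.1]
opening: 0.0492
finger_force: 62.6
```

Converted, 131 mm / 600 = 0.2183, 116 mm / 600 = 0.1933.

Emit:
play_rows([
  [0,0.05,0,0,0,0,-0.13],
  [-0.0033,0.1,0,0,0,0,-0.13],
  [-0.005,0.15,0,0,0,0,-0.13],
  [-0.0067,0.1933,0,0,0,0,-0.13],
  [-0.0067,0.2183,0,0,0,0,-0.13],
])

```text
time_s: 34.45
ee_pos: [0.4942, 0.0888, 0.1544]
ee_rot: [[-1.0, 0.016, -0.002], [0.016, 1.0, 0.001], [0.002, 0.001, -1.0]]
contact_force: [0.1, 1.1, -2.1]
opening: 0.0494
finger_force: 62.6
```

Emit:
play_rows([
  [0,0,0,0,0,0,-0.13],
  [0,0,0,0,0,0,-0.13],
  [0,0,0,0,0,0,-0.13],
  [0,0,0,0,0,0,-0.13],
])

```text
time_s: 34.85
ee_pos: [0.4954, 0.0831, 0.1552]
ee_rot: [[-1.0, 0.024, -0.0], [0.024, 1.0, -0.001], [0.0, -0.001, -1.0]]
contact_force: [-0.9, 0.1, -1.8]
opening: 0.0496
finger_force: 62.6
```

```bash
python3 look.py w6; python3 -c "
import cv2
im=cv2.imread('pics/w6.png'); cv2.imwrite('pics/w6c.png',cv2.resize(im[60:300,240:560],None,fx=2.5,fy=2.5,interpolation=cv2.INTER_CUBIC))"
```

```text
34.85 [0.4954 0.0831 0.1552] [[-0.9997, 0.0239, -0.0004], [0.0239, 0.9997, -0.001], [0.0004, -0.001, -1.0]] [-0.94  0.14 -1.85] [-0.012 -0.041 -0.042]
tin_1 [(0.89, [174, 151]), (0.6, [117, 271])]
caddy [(0.89, [117, 414])]
```

View pics/w6c.png

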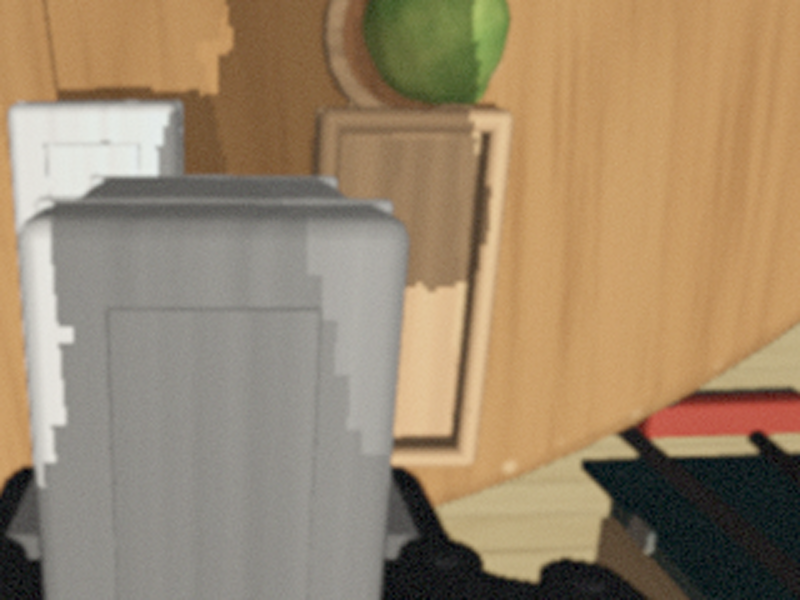

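The crop shows the held tin with its bottom −x edge at about (105..338, 179). The caddy's outer corners are (318,108), (511,110) and (475,462), and the dish and lime sit behind it.

```bash
python3 - <<'E'
from h import *; import pickle
np.set_printoptions(precision=4,suppress=True)
s,c=pickle.load(open("pics/w6.pkl","rb"))
px=lambda x,y:((y+.5)/2.5-.5+60,(x+.5)/2.5-.5+240)
zb=s["ee_pos"][2]-.0155
print("tin bottom -x edge",[at("wrist",px(*p),zb,c)[:2] for p in [(104,179),(338,178)]])
print("tin top -x edge",[at("wrist",px(*p),zb+.062,c)[:2] for p in [(24,212),(407,214)]])
R=s["ee_rot"]
for p in [(318,108),(511,110),(475,462)]:
  print("cad",p,at("wrist",px(*p),.016,c)[:2])
# predicted projections of caddy for candidate centre
cy=np.radians(-1.2)
for ctr in [(.4945,.1555),(.496,.1555)]:
  P=[]
  for dx,dy,z in [(-.0695,-.0345,.016),(-.0695,.0345,.016),(.0695,.0345,.016),(-.0695,0,.016),(0,.0345,.016),(-.0615,.0265,.006),(.0615,.0265,.006),(.0615,0,.006)]:
    P.append([ctr[0]+dx*np.cos(cy)-dy*np.sin(cy),ctr[1]+dx*np.sin(cy)+dy*np.cos(cy),z])
  print(ctr,((proj("wrist",P,c)-[240,60]+.5)*2.5-.5).round(0).tolist())
# predicted tin corners if tin centre == TCP xy, bottom zb
P=[s["ee_pos"]+R@np.array([a,b,h]) for a,b,h in [(.06,-.025,.0155),(.06,.025,.0155),(.06,-.025,-.0465),(.06,.025,-.0465)]]
print("tin pred",((proj("wrist",P,c)-[240,60]+.5)*2.5-.5).round(0).tolist())
E
```

```text
tin bottom -x edge [array([0.4366, 0.0636]), array([0.4375, 0.1109])]
tin top -x edge [array([0.434 , 0.0622]), array([0.4353, 0.1098])]
cad (318, 108) [0.4264 0.1228]
cad (511, 110) [0.4281 0.1914]
cad (475, 462) [0.5655 0.189 ]
(0.4945, 0.1555) [[317.0, 102.0], [512.0, 103.0], [474.0, 460.0], [415.0, 102.0], [492.0, 294.0], [478.0, 125.0], [449.0, 432.0], [385.0, 432.0]]
(0.496, 0.1555) [[317.0, 106.0], [511.0, 107.0], [474.0, 464.0], [415.0, 107.0], [492.0, 298.0], [478.0, 129.0], [449.0, 435.0], [385.0, 435.0]]
tin pred [[83.0, 170.0], [331.0, 171.0], [4.0, 219.0], [405.0, 219.0]]
```

Converted, 69.6 mm / 600 = 0.116, 1.7 mm / 600 = 0.0028.

Emit:
play_rows([
  [0.0008,0.025,0,0,0,0,-0.13],
  [0.0017,0.0583,0,0,0,0,-0.13],
  [0.0025,0.0917,0,0,0,0,-0.13],
  [0.0028,0.1117,0,0,0,0,-0.13],
  [0.0028,0.116,0,0,0,0,-0.13],
])

```text
time_s: 35.5
ee_pos: [0.4949, 0.1575, 0.1553]
ee_rot: [[-1.0, 0.017, 0.0], [0.017, 1.0, 0.002], [0.0, 0.002, -1.0]]
contact_force: [1.1, 0.3, -2.1]
opening: 0.0493
finger_force: 62.7
```

Emit:
play_rows([
  [0,0,0.025,0,0,0,-0.13],
  [0,0,0.0667,0,0,0,-0.13],
  [0,0,0.1083,0,0,0,-0.13],
  [0,0,0.1417,0,0,0,-0.13],
  [0,0,0.1583,0,0,0,-0.13],
])

```text
time_s: 36.0
ee_pos: [0.4944, 0.1533, 0.0587]
ee_rot: [[-1.0, 0.022, -0.003], [0.022, 1.0, -0.002], [0.003, -0.002, -1.0]]
contact_force: [-0.1, -0.3, -3.2]
opening: 0.0496
finger_force: 62.6
```

Emit:
play_rows([
  [0,0,0,0,0,0,-0.13],
  [0,0,0,0,0,0,-0.13],
  [0,0,0,0,0,0,-0.13],
  [0,0,0,0,0,0,-0.13],
  [0,0,0,0,0,0,-0.13],
])

```text
time_s: 36.5
ee_pos: [0.4956, 0.1547, 0.061]
ee_rot: [[-1.0, 0.021, 0.001], [0.021, 1.0, 0.0], [-0.001, 0.0, -1.0]]
contact_force: [0.3, 0.2, -3.2]
opening: 0.0497
finger_force: 62.7
```

```bash
python3 look.py w7; python3 - <<'E'
from h import *
im=viewer.snapshot("side")[:,:,::-1]; im2=viewer.snapshot("scene")[:,:,::-1]
w=cv2.imread("pics/w7.png")
a=cv2.resize(im[130:220,270:430],(800,450),interpolation=cv2.INTER_CUBIC)
cv2.imwrite("pics/s7.png",a)
cv2.imwrite("pics/w7c.png",cv2.resize(w[40:280,160:480],None,fx=2.5,fy=2.5,interpolation=cv2.INTER_CUBIC))
E
python3 st.py
```

```text
36.5 [0.4956 0.1547 0.061 ] [[-0.9998, 0.021, 0.0013], [0.021, 0.9998, 0.0004], [-0.0013, 0.0005, -1.0]] [ 0.31  0.16 -3.24] [-0.033 -0.002  0.026]
tin_1 [(0.79, [221, 23]), (0.75, [200, 130]), (0.58, [230, 323])]
caddy [(0.93, [74, 325])]
[-0.02, -0.049, -0.092, -0.025, -0.092, -0.049, -0.075, -0.09, -0.064, -0.024, -0.078, -0.059]
37.3 [0.4952 0.1546 0.0603] [[-1.0, 0.021, -0.0], [0.021, 1.0, -0.0], [0.0, -0.0, -1.0]] F [-0.1   0.02 -2.29] M [-0.0005 -0.0598 -0.0025] sd [0.0362 0.0256 0.0215] 0.0494 62.65865206718445
```

View pics/w7c.png

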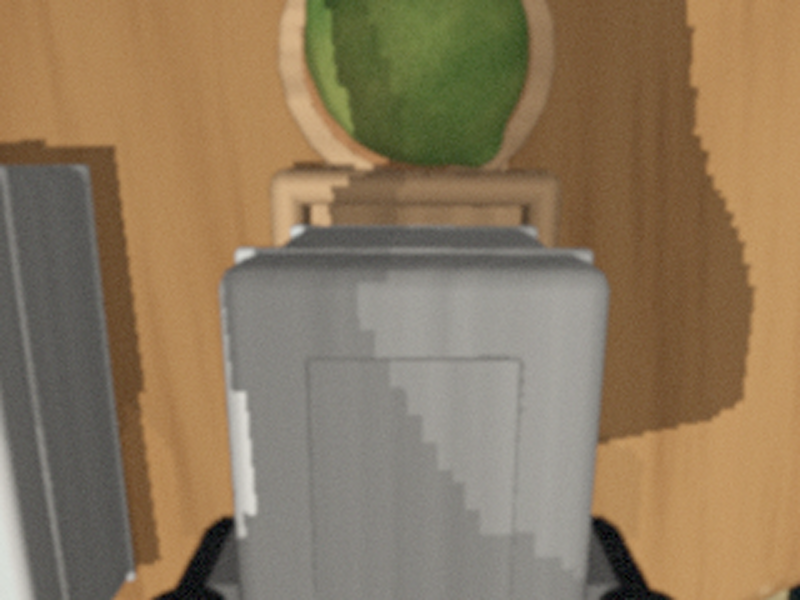

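The tin's bottom edge (290..540, centre 415) lines up with the caddy's end wall (272..558, centre 415), so y is good. Now check x from the edge rows.

```bash
python3 - <<'E'
from h import *; import pickle
np.set_printoptions(precision=4,suppress=True)
s,c=pickle.load(open("pics/w7.pkl","rb")); e=s["ee_pos"]; R=s["ee_rot"]
px=lambda x,y:((y+.5)/2.5-.5+40,(x+.5)/2.5-.5+160)
for n,p,z in [("tin bot L",(290,228),e[2]-.0165),("tin bot R",(540,228),e[2]-.0165),("cad outL",(272,176),.016),("cad outR",(558,176),.016),("inL",(308,205),.012),("inR",(527,205),.012)]:
  print(n,at("wrist",px(*p),z,c)[:2])
for dz in (.0125,.0165):
  P=[e+R@np.array([.06,b,dz]) for b in (-.025,.025)]; print("tin bot pred",dz,((proj("wrist",P,c)-[160,40]+.5)*2.5-.5).round(0).tolist())
P=[e+R@np.array([.0603,b,-.0455+.017]) for b in (-.025,.025)]; print("lid rim pred",((proj("wrist",P,c)-[160,40]+.5)*2.5-.5).round(0).tolist())
for X in (.494,.4955,.497):
  P=[[X-.0695,.1555,.016],[X-.0655,.1555,.02],[X-.0615,.1555,.016],[X-.0615,.1555,.006]]; print(X,((proj("wrist",P,c)-[160,40]+.5)*2.5-.5)[:,1].round(0))
E
```

```text
tin bot L [0.4368 0.1321]
tin bot R [0.4378 0.1829]
cad outL [0.4275 0.1241]
cad outR [0.4288 0.1914]
inL [0.4347 0.1317]
inR [0.4357 0.1848]
tin bot pred 0.0125 [[281.0, 222.0], [534.0, 222.0]]
tin bot pred 0.0165 [[284.0, 220.0], [531.0, 220.0]]
lid rim pred [[236.0, 248.0], [576.0, 248.0]]
0.494 [160. 178. 195. 192.]
0.4955 [166. 185. 201. 198.]
0.497 [173. 191. 208. 204.]
```

View pics/s7.png

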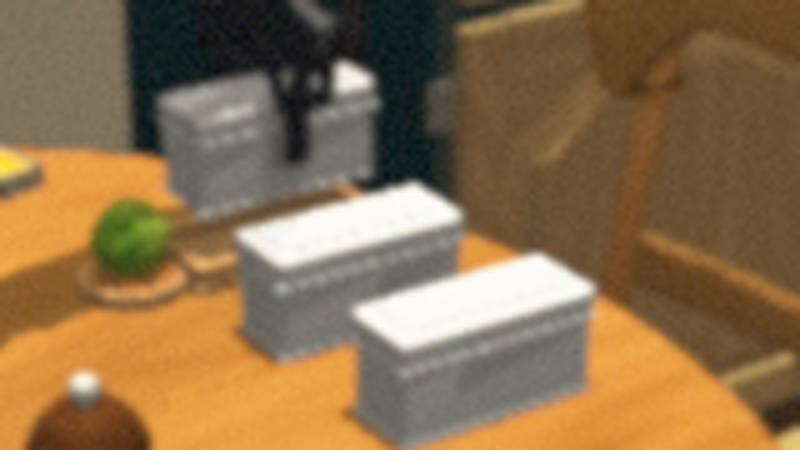

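Side view confirms the tin hovers level over the caddy, and the other two stand upright. Alignment looks good to about 0.5 mm, so I'll lower it in small steps and watch the force.

Converted, 22 mm / 600 = 0.0367, 20 mm / 600 = 0.0333.

Emit:
play_rows([
  [0,0,0.01,0,0,0,-0.13],
  [0,0,0.02,0,0,0,-0.13],
  [0,0,0.0283,0,0,0,-0.13],
  [0,0,0.0333,0,0,0,-0.13],
  [0,0,0.0367,0,0,0,-0.13],
])

```text
time_s: 37.85
ee_pos: [0.495, 0.1545, 0.0377]
ee_rot: [[-1.0, 0.021, -0.001], [0.021, 1.0, -0.0], [0.001, -0.0, -1.0]]
contact_force: [0.3, -0.1, -2.4]
opening: 0.0495
finger_force: 62.7
```

Converted, 4 mm / 600 = 0.0067, 2.4 mm / 600 = 0.004.

Emit:
play_rows([
  [0,0,0.0013,0,0,0,-0.13],
  [0,0,0.0027,0,0,0,-0.13],
  [0,0,0.004,0,0,0,-0.13],
  [0,0,0.0053,0,0,0,-0.13],
  [0,0,0.0067,0,0,0,-0.13],
])

```text
time_s: 38.35
ee_pos: [0.4953, 0.1546, 0.0344]
ee_rot: [[-1.0, 0.021, 0.0], [0.021, 1.0, 0.0], [-0.0, 0.0, -1.0]]
contact_force: [0.6, 0.3, -2.6]
opening: 0.0494
finger_force: 62.7
```

Bottom is about 2 mm below the wall tops with no contact, so I'll continue.

Converted, 4 mm / 600 = 0.0067, 3.2 mm / 600 = 0.0053.

Emit:
play_rows([
  [0,0,0.0013,0,0,0,-0.13],
  [0,0,0.0027,0,0,0,-0.13],
  [0,0,0.004,0,0,0,-0.13],
  [0,0,0.0053,0,0,0,-0.13],
  [0,0,0.0067,0,0,0,-0.13],
])

```text
time_s: 38.85
ee_pos: [0.4952, 0.1546, 0.0302]
ee_rot: [[-1.0, 0.021, -0.0], [0.021, 1.0, -0.0], [0.0, -0.0, -1.0]]
contact_force: [0.1, -0.4, -2.7]
opening: 0.0496
finger_force: 62.7
```

```bash
python3 st.py
```

```text
[-0.085, 0.028, -0.016, -0.047, -0.073, -0.036, -0.09, -0.055, -0.03, -0.079, -0.072, -0.061]
39.4 [0.4952 0.1546 0.0303] [[-1.0, 0.021, 0.0], [0.021, 1.0, -0.0], [-0.0, -0.0, -1.0]] F [ 0.1   0.08 -2.34] M [-0.0129 -0.0514 -0.0049] sd [0.0277 0.0323 0.0266] 0.0494 62.68366098403931
```

Converted, 4 mm / 600 = 0.0067, 3.2 mm / 600 = 0.0053.

Emit:
play_rows([
  [0,0,0.0013,0,0,0,-0.13],
  [0,0,0.0027,0,0,0,-0.13],
  [0,0,0.004,0,0,0,-0.13],
  [0,0,0.0053,0,0,0,-0.13],
  [0,0,0.0067,0,0,0,-0.13],
])

```text
time_s: 39.95
ee_pos: [0.4952, 0.1546, 0.0262]
ee_rot: [[-1.0, 0.021, -0.0], [0.021, 1.0, -0.0], [0.0, -0.0, -1.0]]
contact_force: [-0.1, 0.6, -2.0]
opening: 0.0496
finger_force: 62.7
```

Converted, 2.4 mm / 600 = 0.004, 1.8 mm / 600 = 0.003.

Emit:
play_rows([
  [0,0,0.001,0,0,0,-0.13],
  [0,0,0.002,0,0,0,-0.13],
  [0,0,0.003,0,0,0,-0.13],
  [0,0,0.004,0,0,0,-0.13],
  [0,0,0.004,0,0,0,-0.13],
])

```text
time_s: 40.45
ee_pos: [0.4952, 0.1546, 0.0238]
ee_rot: [[-1.0, 0.021, -0.0], [0.021, 1.0, -0.0], [0.0, -0.0, -1.0]]
contact_force: [-0.0, -0.7, -3.1]
opening: 0.0494
finger_force: 62.7
```

Converted, 1.2 mm / 600 = 0.002, 1 mm / 600 = 0.0017.

Emit:
play_rows([
  [0,0,0.0007,0,0,0,-0.13],
  [0,0,0.0013,0,0,0,-0.13],
  [0,0,0.0017,0,0,0,-0.13],
  [0,0,0.002,0,0,0,-0.13],
  [0,0,0.002,0,0,0,-0.13],
])

```text
time_s: 40.95
ee_pos: [0.4952, 0.1545, 0.0227]
ee_rot: [[-1.0, 0.021, -0.0], [0.021, 1.0, -0.0], [0.0, -0.0, -1.0]]
contact_force: [0.0, -0.3, -1.4]
opening: 0.0494
finger_force: 62.7
```

Converted, 0.5 mm / 600 = 0.0008, 0.3 mm / 600 = 0.0005.

Emit:
play_rows([
  [0,0,0.0005,0,0,0,-0.13],
  [0,0,0.0008,0,0,0,-0.13],
  [0,0,0.0008,0,0,0,-0.13],
])

```text
time_s: 41.25
ee_pos: [0.4952, 0.1546, 0.0225]
ee_rot: [[-1.0, 0.021, 0.0], [0.021, 1.0, 0.0], [-0.0, 0.0, -1.0]]
contact_force: [-1.4, 0.2, 1.8]
opening: 0.0494
finger_force: 63.0
```

```bash
python3 st.py
```

```text
[0.077, 0.068, 0.159, 0.046, 0.129, 0.123, 0.135, 0.217, 0.182, 0.175, 0.244, 0.227]
41.8 [0.4952 0.1546 0.0225] [[-1.0, 0.021, 0.0], [0.021, 1.0, 0.0], [-0.0, 0.0, -1.0]] F [-1.87 -0.04  3.5 ] M [-0.1789  0.1485 -0.0187] sd [0.0458 0.0613 0.0396] 0.0494 63.43922138214111
```

Floor contact came exactly at the expected height with a light load, so I'll release and retreat.

Emit:
play_rows([
  [0,0,0,0,0,0,-0.17],
  [0,0,0,0,0,0,-0.3],
  [0,0,0,0,0,0,-0.6],
  [0,0,0,0,0,0,-1],
  [0,0,0,0,0,0,-1],
])

```text
time_s: 42.35
ee_pos: [0.4953, 0.1546, 0.022]
ee_rot: [[-1.0, 0.021, 0.0], [0.021, 1.0, -0.0], [-0.0, -0.0, -1.0]]
contact_force: [-0.4, 0.1, 0.4]
opening: 0.0856
finger_force: 0.0
```

Emit:
play_rows([
  [0,0,-0.0133,0,0,0,-1],
  [0,0,-0.0417,0,0,0,-1],
  [0,0,-0.0833,0,0,0,-1],
  [0,0,-0.1417,0,0,0,-1],
  [0,0,-0.2,0,0,0,-1],
])

```text
time_s: 42.85
ee_pos: [0.4948, 0.1545, 0.1437]
ee_rot: [[-1.0, 0.021, -0.001], [0.021, 1.0, -0.0], [0.001, -0.0, -1.0]]
contact_force: [0.1, -0.5, 0.7]
opening: 0.0853
finger_force: 0.0
```

Converted, -110 mm / 600 = -0.1833, -90 mm / 600 = -0.15.

Emit:
play_rows([
  [0.0167,-0.0667,-0.05,0,0,0,-1],
  [0.05,-0.1333,-0.1,0,0,0,-1],
  [0.0833,-0.1833,-0.15,0,0,0,-1],
  [0.0833,-0.1833,-0.15,0,0,0,-1],
  [0.0833,-0.1833,-0.15,0,0,0,-1],
])

```text
time_s: 43.35
ee_pos: [0.4431, 0.0451, 0.2335]
ee_rot: [[-1.0, 0.023, 0.003], [0.023, 1.0, 0.001], [-0.003, 0.001, -1.0]]
contact_force: [1.0, -0.4, -0.7]
opening: 0.0852
finger_force: 0.0
```

```bash
python3 look.py w8; python3 -c "
import cv2
im=cv2.imread('pics/w8.png'); cv2.imwrite('pics/w8c.png',cv2.resize(im[130:270,150:470],None,fx=2.5,fy=2.5,interpolation=cv2.INTER_CUBIC))"
```

```text
43.35 [0.4431 0.0451 0.2335] [[-0.9997, 0.023, 0.0031], [0.023, 0.9997, 0.0006], [-0.0031, 0.0007, -1.0]] [ 0.99 -0.41 -0.74] [0.019 0.004 0.011]
tin_1 [(0.71, [198, 328]), (0.61, [121, 571]), (0.6, [205, 417]), (0.58, [196, 228])]
caddy [(0.97, [137, 411]), (0.22, [195, 228])]
```

View pics/w8c.png

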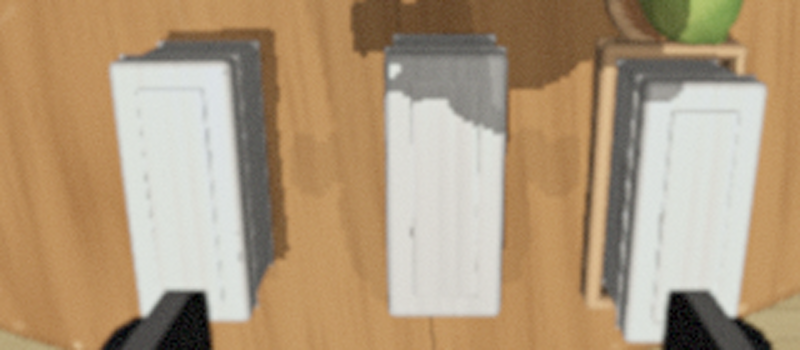

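The tin sits inside the bay at (680,210) and looks level. Tins B and C stand upright where they were, and nothing is touching the gripper.

```bash
python3 -c "
from rig import ticket
print(ticket.sign_off())"
```

```text
the job is handed in; nothing more can be done
None
```

I put the tin with the infuser ball (the one nearest the timer) into the caddy's bay, put the other two back where they stood, and handed the job in at about 43 s; I saw no bystander disturbed, and the sign-off gave no pass or fail.

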